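Lock the drill on and set it in the honing cradle

TASK

Set the cordless drill up as a hands-free honing wheel for the chisels: squeeze its trigger and, keeping it squeezed, press its lock button home on the brass stud of the rest block, then ease the trigger off so that it stays locked on. Leaving the drill lying on the rest block, take it again by its body, clear of the trigger, and lay it down fully into the wooden cradle, still locked on. Do not disturb the chisel lying behind at the left.

Things in the scene. Friction and masses are not known exactly. Their poses are not given: they have to be found in the camera images.
- drill: Loose cordless drill, 0.6 kg, grey and black, pale wooden honing wheel in its chuck, lying on its side, 48 mm thick. Origin: on the underside below the barrel axis. x: along the barrel to the wheel, -y: down the handle, z: up. In mm: motor barrel dia 48, x -78..7; gearbox x 5..61; chuck, wheel to x 125; handle x -52..-14, y -113..-24, z 9..39; battery foot x -56..36, y -145..-111, z 0..48.
- trigger_grip (a point): Where the trigger is squeezed, at drill (-27,-47,24) mm, half-way up, between the flat handle back (x -52) and the trigger front (x +4 released, -6 fully squeezed): grasp along drill x, 56 mm wide, 46 squeezed. Trigger 36 mm long (y -65..-29), 22 mm thick. A grip of 20 N or more squeezes it fully. Same axes as the drill.
- body_grip (a point): Centre of the drill's gearbox, at drill (33,0,24) mm. Its flat sides are 48 mm apart along drill y, x 5..61, z 0..48: grasp it here across drill y. The trigger lies well behind, the chuck ahead. Same axes as the drill.
- lock_button (a point): Centre of the outer face of the lock button when out, at drill (-33,-47,4) mm: steel, 16 mm diameter, on the underside of the handle, between the fingers when the trigger is grasped; 4 mm clear of the bench when the drill lies there. Pressed upward (+z), travel 5 mm, spring 0.5 to 1.2 N. Blocked after about 1 mm unless the trigger is squeezed more than 8 mm.
- drill_trigger (a joint): Trigger travel in m: 0 released, 0.010 fully squeezed (spring 5 to 9 N). Eased while the lock button is in, it is caught at 0.008 to 0.009 and holds the button in: locked. If the button comes out before the trigger is eased, it does not lock. Squeezing the trigger again lets the button spring out: unlocked.
- drill_button (a joint): Lock button travel in m: 0 out, 0.005 fully in; about 0.004 to 0.005 when locked.
- rest_block: Fixed wooden block, base 150 x 190 mm, with two rails 30 mm wide along x, tops 45 mm above the bench: at y 0 for the barrel, at y -128 mm for the battery foot; a brass stud between. Origin: on the bench, below the drill's origin when the drill lies on the rails (underside 45 mm up) with the same axes and button on stud. The drill lies stably there; nothing guides it sideways.
- rest_stud (a point): Centre of the top of the brass stud, 12 mm diameter, at rest block (-33,-47,53.8) mm, 8.8 mm above the rails: with the drill flat on the rails it presses the button in 4.8 mm (if the trigger is squeezed; else the drill stays propped up). 5 mm sideways error is harmless. The drill's weight alone keeps the button in.
- cradle: Fixed wooden cradle, bed 145 x 190 mm, top 16 mm above the bench. Origin: on the bench, below the drill's origin when the drill lies in it (underside 16 mm up) with the same axes. Round-topped cheeks 50 mm high above the bench stand 4 mm clear of the drill: beside the barrel (x -78..-12 at +y, -78..-59 at -y) and both sides of the handle (y -105..-75). Bed beside the gearbox free for fingers.
- cradle_seat (a point): Where the drill's body_grip point lies when the drill is in the cradle: at cradle (33,0,40) mm. Same axes as the cradle. (Note: between the robot and the middle of the work stands a fixed block of upright wooden tool handles, about 0.2 m high; carry the drill over or behind it.)
- chisel_3: A loose wood chisel, 251 mm long, with a pale orange handle, lying at the back left of the work; not to be disturbed.

How it is judged:
On the way:
1. the drill is locked on and let go on the rest block: trigger and button stay in with no finger on the drill (value of joint drill_trigger above 0.0055 m and value of joint drill_button above 0.003 m and distance between lock_button and rest_stud below 0.02 m and contact force between the fingers and drill below 0.3 N), for 0.2 s.
At the end, for the whole second after the job is handed in: The drill lies in the cradle, flat on its bed (gearbox centre within 9 mm sideways and 4 mm in height of the seat, turned less than 0.12 rad, tilted less than 0.06 rad), locked on by itself: trigger in more than 5.5 mm and lock button in more than 3 mm (value of joint drill_trigger above 0.0055 m and value of joint drill_button above 0.003 m and horizontal distance between body_grip and cradle_seat below 0.009 m and z of body_grip in the frame of cradle_seat between -0.004 and 0.004 m and angle between the x axis of body_grip and the x axis of cradle_seat, either way round below 0.12 rad and angle between body_grip's own z axis and vertical below 0.06 rad and linear speed of drill below 0.02 m/s); the robot touches nothing.
It fails at once if the chisel at the back left was pushed more than 4 cm (distance of chisel_3 from where it was at the start of the episode above 0.04 m).
It also fails if it takes over 72 s, if anything falls off the work surface, if the arm or the gripper's body presses on something with over 40 N, if the wrist force passes 120 N, or if a joint passes its speed limit or range.

ROBOT

A 6-joint arm with a two-finger parallel gripper is mounted at the origin on a cart in front of the work surface, level with it; the furniture and walls round the work are solid. World frame = base frame: x ahead of the robot, y to its left, z up, the work surface at z = 0. Lengths are in m, angles in rad, forces in N, time in s.
With the tool pointing down it reaches from about 0.3 to 0.85 m from the base axis. Payload 5.4 kg.
Tool frame: the origin (TCP) lies at the very end of the fingers, on their centre line; the grasp point (between the pads) lies 19 mm behind it; z points along the fingers, y is the direction in which the jaws open and shut (so a half turn about z gives the same grasp; the last joint's range is limited). The gripper opens to 85 mm and grips with 20 to 120 N. Pads are 22 mm wide; open, the fingers measure 114 mm over their backs; the gripper's body (76 mm by 85 mm) begins 54 mm behind the grasp point. The pads swing forward as they close: fully open they stand 13 mm farther back than shut.
Start: joints at [-1.392, 0.158, 1.597, -0, 1.386, -0.21], TCP at [0.218, -0.532, 0.231] pointing down, gripper open.
Joint ranges: [-2.91, 2.91], [-0.94, 2.29], [0.18, 2.7], [-1.29, 4.43], [0.17, 2.64], [-3, 3]. Speed limits (rad/s): [2.57, 2.57, 3.14, 3.14, 3.14, 3.14].

INTERFACE

Orientations are given as a 3x3 rotation matrix whose columns are the frame's x, y, z axes.
In Python, from cell import env gives the robot as it stands.
- The arm moves only by the tool drive_tool, never from a script. Its argument "rows" is one flat list of numbers, 7 for each row, row after row: the turn, a rotation vector about the tool's x, y, z in units of 5 degrees (1.0 is 5 degrees), then the shift along the tool's x, y, z in units of 40 mm (1.0 is 40 mm), then the opening, from 0 (shut) to 1 (fully open). A call has exactly 10 rows; each row shifts and turns the commanded pose from where the row before left it, along the tool's axes as they then stand; what a row does not reach is not made up. A row lasts 1/12 s, in which the tool goes at most 41.7 mm and 7.16 degrees, less where a joint would pass 70% of its speed; a pose out of reach is approached as far as the arm can. A call is refused whole if a number of a shift passes 1 or a number of a turn 1, either way. A call with a gripper value outside its range is refused whole. The fingers move at their own pace and stop on an object; "newtons" is the grip in N (left out, the last holds). Time passes only in rows, so rows that do not move let the fingers close, or fill a call up. It gives the time, the measured TCP pose, the force and the opening at its end, in the units of the state.
- env.state(): the state, without advancing time (a new reading comes with each control period).
- env.snapshot(name): name is "side" or "top"; returns (picture, depth): 400x640x3 uint8, blue, green, red; 400x640 float32, m along the optical axis (not along the pixel's ray), 0 where there is no reading.
- env.camera_params(name): a dict with "fx", "fy", "cx", "cy" (pixels), "k1" (the pictures are not rectified: a ray, as slopes to the right and down, at radius r is drawn at 1 + k1 r^2 times it, then the intrinsics apply), "extrinsics" (4x4, takes a point from camera to world coordinates). Camera axes: x right, y down, z forward; pixel columns grow to the right and rows downward; lengths in m; the calibration is good to about 2 mm. A picture is of the moment at which its call begins. camera_params takes no time and is no camera call.
- env.sign_off(): hands the job in, once; it reports no verdict.
Trained networks look in the newest picture that a camera, given by its name, has taken for a name from the list of things; names that differ only in an ending like _2 or _b are one class to them, and where a whole thing is asked for, a point or a joint stands for the part that bears it (a point fixed in the world has none). Each returns a list of dicts, best first, with "score" (0 to 1); they miss things now and then, are a little off and sometimes report something else, mostly with a low value. They report only what shows in the picture. A call takes as long as a camera call.
- env.regions_of(name, camera): "pixels" (400x640 bool, what is visible of it) and "extent" ([left, top, right, bottom] in pixels, round what is visible of it).
- env.spot_point(name, camera): "location" ([column, row] in pixels: a listed point, or the origin of a listed thing).
The state is a dict: "time": time; "joint_pos": joint angles; "joint_vel": joint speeds; "joint_efforts": joint torques, N m; "tcp_pos": TCP position; "tool_rot": TCP orientation; "force": force on the tool from outside, world axes, zero at the start; "torque": the same for the moment, N m; "width": finger opening in m.
Only numpy, scipy, OpenCV 4.12 (cv2) and the standard library are available. Lean on these libraries where they do the work, as an engineer would, in place of code of your own. Each camera call takes 0.05 s, during which the arm holds its last target. There are 200 camera calls.

## Working session

There is one attempt and no reset: what is moved stays moved. The work goes in short steps, Python scripts to look and compute and a tool call to move; the robot and the scene stay as the last step left them, time stands still between calls to the robot, and variables do not carry over. Pictures are saved under pics/ and viewed, about 8 in all and at most 12, crops included, and the job is handed in when it is done.

Besides the shell and the picture viewer there is one more tool, called after "Call:" as name(argument=value, ...) on one line, values as JSON. drive_tool: Moves the arm, as the interface text tells. Its arguments: {"type":"object","properties":{"rows":{"type":"array","items":{"type":"number"}},"newtons":{"type":"number"}},"required":["rows"]}

```bash
ls; mkdir -p pics
cat > h.py <<'E'
import numpy as np, cv2
from cell import env
def world(cam,col,row,d):
    p=env.camera_params(cam); u=(col-p["cx"])/p["fx"]; v=(row-p["cy"])/p["fy"]
    r=np.hypot(u,v); s=r
    for _ in range(20): s=r/(1+p["k1"]*s*s)
    f=s/r if r>0 else 1
    return (np.asarray(p["extrinsics"])@[u*f*d,v*f*d,d,1])[:3]
def ray_z(cam,col,row,z):
    o=np.asarray(env.camera_params(cam)["extrinsics"])[:3,3]; q=world(cam,col,row,1.0)
    return o+(q-o)*(z-o[2])/(q[2]-o[2])
def cloud(cam,mask,dep):
    return np.array([world(cam,c,r,dep[r,c]) for r,c in zip(*np.nonzero(mask&(dep>0)))])
E
python3 - <<'E'
from h import *
for c in("top","side"):
    im,d=env.snapshot(c); cv2.imwrite(f"pics/{c}0.png",im); np.save(f"pics/{c}0.npy",d)
    E=np.array(env.camera_params(c)["extrinsics"]);print(c,E[:3,3].round(3),E[:3,2].round(2),E[:3,0].round(2))
    for n in("drill","trigger_grip","body_grip","lock_button","rest_block","rest_stud","cradle","cradle_seat","chisel_3"):
        L=env.spot_point(n,c)
        for o in L[:2]:
            x,y=o["location"]; dd=d[int(np.clip(round(y),0,399)),int(np.clip(round(x),0,639))]
            print(n,round(o["score"],2),np.round([x,y],1),world(c,x,y,dd).round(3) if dd>0 else None)
print(env.state()["time"])
E
```

```text
pics
top [ 0.45  -0.042  1.178] [ 0.12  0.03 -0.99] [ 0.01 -1.   -0.02]
drill 0.89 [429.5 202.3] [ 0.574 -0.285  0.045]
trigger_grip 0.77 [423.3 222.6] [ 0.524 -0.27   0.039]
trigger_grip 0.36 [231.5 148.2] [0.716 0.22  0.007]
body_grip 0.75 [444.5 205.5] [ 0.566 -0.321  0.049]
lock_button 0.91 [423.3 226.3] [ 0.515 -0.27   0.041]
lock_button 0.58 [432.6 203.9] [ 0.57  -0.292  0.047]
rest_block 0.97 [342.  156.4] [ 0.689 -0.069  0.043]
rest_stud 0.8 [323.6 174.5] [ 0.641 -0.023  0.052]
cradle 0.84 [212.9 194.8] [0.592 0.261 0.016]
cradle 0.31 [422.6 224.6] [ 0.519 -0.268  0.041]
cradle_seat 0.67 [219.  198.9] [0.581 0.245 0.016]
chisel_3 0.8 [229.6 146.6] [0.719 0.223 0.014]
side [0.576 1.07  0.583] [ 0.01 -0.9  -0.43] [-1.   -0.03  0.02]
drill 0.79 [323.7 183.5] [ 0.572 -0.222  0.035]
trigger_grip 0.66 [343.4 184.3] [ 0.516 -0.247  0.024]
body_grip 0.84 [321.3 172.3] [ 0.58  -0.287  0.043]
lock_button 0.75 [339.  188.9] [ 0.527 -0.267  0.   ]
rest_block 0.98 [275.3 221. ] [0.686 0.003 0.029]
rest_stud 0.79 [294.1 209.8] [ 0.643 -0.027  0.045]
cradle 0.75 [314.2 296. ] [0.584 0.285 0.016]
cradle_seat 0.55 [317.4 269.1] [0.58  0.167 0.002]
chisel_3 0.76 [248.3 282.1] [0.716 0.25  0.018]
1.0
```

View pics/top0.png

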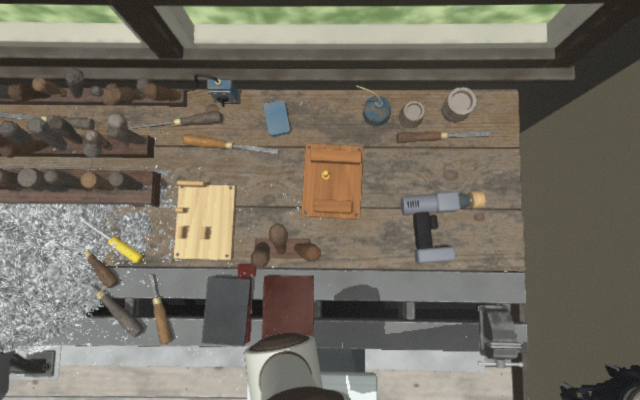

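View pics/side0.png

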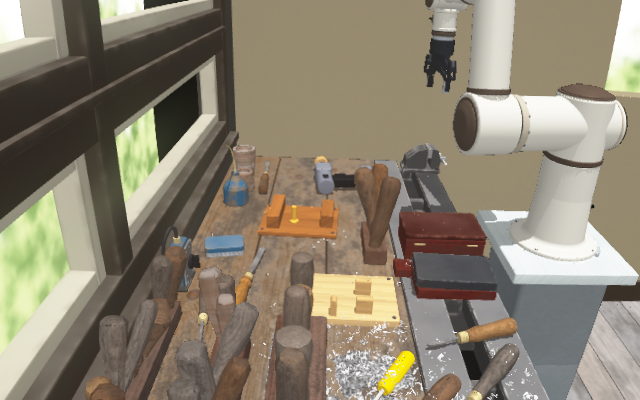

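The top view shows the drill at the right (402–485, 190–262) with its wheel to the right and its handle toward the robot. The rest block is at (332, 180) with its stud at (325, 174), and the cradle is at (205, 222), both turned roughly like the drill. The side view shows the upright handles at about (378, 210), between the robot and the rest block. Next I fit precise poses from the depth.

```bash
cat >> h.py <<'E'
from scipy.optimize import minimize
def allpts(cam,d):
    p=env.camera_params(cam); K=np.array([[p["fx"],0,p["cx"]],[0,p["fy"],p["cy"]],[0,0,1.]])
    r,c=np.nonzero(d>0); uv=cv2.undistortPoints(np.stack([c,r],1).astype(float)[:,None],K,np.array([p["k1"],0,0,0,0]))[:,0]
    z=d[r,c]; E=np.asarray(p["extrinsics"]); return np.c_[uv*z[:,None],z,]@E[:3,:3].T+E[:3,3]
BLOCK=[(-95,60,-160,30,15,0)]
DRILL=[(-78,7,-24,24,48,1),(5,61,-24,24,48,0),(-52,-14,-113,-24,39,0),(-56,36,-145,-111,48,0),(-14,4,-65,-29,35,0),(61,105,-15,15,39,1)]
CRADLE=[(-78,-12,28,40,50,0),(-78,-59,-40,-28,50,0),(-68,-56,-105,-75,50,0),(-10,2,-105,-75,50,0)]
def hmodel(B,q,base):
    h=np.full(len(q),base)
    for x0,x1,y0,y1,t,cyl in B:
        m=(q[:,0]>x0)&(q[:,0]<x1)&(q[:,1]>y0)&(q[:,1]<y1); rr=(y1-y0)/2
        v=t-rr+np.sqrt(np.maximum(rr**2-(q[:,1]-(y0+y1)/2)**2,0)) if cyl else t
        h=np.where(m,np.maximum(h,v),h)
    return h
def fit(B,P,x0,base=0.,box=None,cap=15):
    def cost(v):
        c,s=np.cos(v[2]),np.sin(v[2]); dxy=P[:,:2]*1000-v[:2]
        q=np.c_[dxy@[c,s],dxy@[-s,c]]
        m=(q[:,0]>box[0])&(q[:,0]<box[1])&(q[:,1]>box[2])&(q[:,1]<box[3])
        e=np.minimum(abs(P[m,2]*1000-hmodel(B,q[m],base)),cap); return e.mean()
    best=None
    for dx in(-12,0,12):
        for dy in(-12,0,12):
            for da in(-.1,0,.1):
                s0=np.array(x0)+[dx,dy,da]
                r=minimize(cost,s0,method="Nelder-Mead",options=dict(initial_simplex=[s0,s0+[8,0,0],s0+[0,8,0],s0+[0,0,.1]]))
                if best is None or r.fun<best.fun: best=r
    return best.x,best.fun
E
python3 - <<'E'
from h import *
P=allpts("top",np.load("pics/top0.npy"))
def near(c,r=.22): return P[np.hypot(P[:,0]-c[0],P[:,1]-c[1])<r]
t=-np.pi/2
R=[]
for nm,B,x0,base,box in(("drill",DRILL,(575,-290,t),0,(-100,100,-165,45)),
  ("cradle",CRADLE,(590,260,t),16,(-85,50,-140,45)),
  ("rest",[(-70,50,-15,15,45,0),(-70,50,-143,-113,45,0),(-39,-27,-53,-41,53.8,0)],(690,-60,t),16,(-85,55,-160,30))):
    n=near((x0[0]/1000-.05,x0[1]/1000))
    print(nm,*fit(B,n,x0,base,box))
    if nm!="drill": 
        h=n[:,2]; print("z hist",np.histogram(h*1000,bins=np.arange(-5,65,5))[0])
for n in("drill","rest_block","cradle"):
    env.snapshot("top"); r=env.regions_of(n,"top")[0]; m=r["pixels"].astype(np.uint8)
    c=max(cv2.findContours(m,0,2)[0],key=cv2.contourArea); b=cv2.boxPoints(cv2.minAreaRect(c))
    print(n,r["score"],[ray_z("top",*k,{"drill":.03,"rest_block":.015,"cradle":.016}[n])[:2].round(4).tolist() for k in b])
# stud
s=P[(abs(P[:,0]-.645)<.02)&(abs(P[:,1]+.025)<.02)&(P[:,2]>.03)];print("stud",s.round(4))
# rails
for a,b in((.66,.73),(.53,.6)):
    s=P[(P[:,0]>a)&(P[:,0]<b)&(abs(P[:,1]+.04)<.09)&(P[:,2]>.038)]
    if len(s)>5: 
        print("rail",len(s),s.min(0).round(4),s.max(0).round(4),cv2.minAreaRect((s[:,:2]*1000).astype(np.float32)))
# tool handles
s=P[(P[:,0]>.35)&(P[:,0]<.62)&(P[:,1]>-.05)&(P[:,1]<.15)&(P[:,2]>.07)];print("handles",s.min(0).round(3),s.max(0).round(3))
E
```

```text
drill [ 575.73544469 -296.71936423   -1.47397801] 2.6410148656587933
cradle [582.40111719 266.79983169  -1.62592876] 2.6761651721742084
z hist [5175 7901  730 1250 2977  695  271   97  248  880  540  136  301]
rest [693.02928341 -62.20204505  -1.61139286] 4.207496203808038
z hist [6644 8625  875 2280  486  365  183   85  212  670  776  118   98]
drill 0.84 [[0.5902, -0.2143], [0.6146, -0.4226], [0.4439, -0.4351], [0.419, -0.2308]]
rest_block 0.87 [[0.5378, 0.0359], [0.7304, 0.0299], [0.7238, -0.1229], [0.5322, -0.1142]]
cradle 0.96 [[0.4305, 0.3552], [0.6314, 0.3555], [0.6255, 0.2041], [0.425, 0.2068]]
stud [[ 0.6516 -0.0239  0.0545]
 [ 0.6516 -0.0264  0.0545]
 [ 0.6517 -0.0289  0.054 ]
 [ 0.6487 -0.024   0.0566]
 [ 0.6497 -0.0264  0.0509]
 [ 0.6484 -0.029   0.0581]
 [ 0.6495 -0.0314  0.0523]
 [ 0.647  -0.0214  0.0516]
 [ 0.6461 -0.024   0.0569]
 [ 0.647  -0.0264  0.0521]
 [ 0.6461 -0.029   0.0569]
 [ 0.6469 -0.0314  0.0524]
 [ 0.6458 -0.0213  0.0441]
 [ 0.6439 -0.024   0.055 ]
 [ 0.6441 -0.0265  0.0541]
 [ 0.644  -0.029   0.0545]
 [ 0.6444 -0.0314  0.0526]
 [ 0.6418 -0.024   0.0524]
 [ 0.6418 -0.0265  0.0526]
 [ 0.6415 -0.029   0.0546]
 [ 0.6429 -0.0314  0.0466]
 [ 0.6418 -0.0238  0.0373]
 [ 0.6411 -0.0264  0.0419]
 [ 0.6416 -0.0288  0.0389]
 [ 0.6429 -0.0313  0.0311]]
rail 608 [ 0.6746 -0.1164  0.0381] [0.7099 0.0118 0.051 ] ((692.54638671875, -52.174888610839844), (127.52989196777344, 31.06064796447754), 87.491943359375)
rail 447 [ 0.548  -0.0918  0.0386] [ 0.5803 -0.002   0.052 ] ((564.7824096679688, -46.831695556640625), (90.79533386230469, 30.126562118530273), 87.5535888671875)
handles [ 0.354 -0.021  0.07 ] [0.511 0.139 0.204]
```

Run:
```python
from h import *
s=env.state(); print(s["time"],s["tcp_pos"],np.round(s["tool_rot"],4),s["width"])
P=allpts("top",np.load("pics/top0.npy"))
m=(P[:,0]>.42)&(P[:,0]<.645)&(P[:,1]>.19)&(P[:,1]<.37)&(P[:,2]>.038)
Q=P[m]; n,l=cv2.connectedComponents(cv2.dilate((lambda g:(g.__setitem__((((Q[:,0]-.4)*1000/3).astype(int),((Q[:,1]-.15)*1000/3).astype(int)),1),g)[1])(np.zeros((90,90),np.uint8)),np.ones((3,3),np.uint8)))
k=l[((Q[:,0]-.4)*1000/3).astype(int),((Q[:,1]-.15)*1000/3).astype(int)]
for i in range(1,n): 
    q=Q[k==i]; print(len(q),cv2.minAreaRect((q[:,:2]*1000).astype(np.float32)),q[:,2].max().round(3))
print("bed z",np.median(P[(abs(P[:,0]-.5)<.03)&(abs(P[:,1]-.225)<.02)][:,2]), "bench z",np.median(P[(abs(P[:,0]-.6)<.04)&(abs(P[:,1]+.18)<.03)][:,2]))
for w in (10,14,18):
    C=[(-78,-12,28,28+w,50,0),(-78,-59,-28-w,-28,50,0),(-56-w,-56,-105,-75,50,0),(-10,-10+w,-105,-75,50,0)]
    N=P[(P[:,0]>.4)&(P[:,0]<.66)&(P[:,1]>.17)&(P[:,1]<.4)]
    print(w,*fit(C,N,(582,267,-1.6),16.,(-74,40,-130,40)))
```

```text
1.3 [ 0.21792386 -0.53207583  0.23129705] [[ 0.9254  0.3791 -0.    ]
 [ 0.3791 -0.9254  0.    ]
 [-0.     -0.     -1.    ]] 0.08516214731173077
76 ((493.8337097167969, 271.42041015625), (32.232688903808594, 11.183165550231934), 1.0868442058563232) 0.054
68 ((493.51953125, 331.3486328125), (11.538375854492188, 28.517223358154297), 85.045166015625) 0.055
45 ((551.8639526367188, 336.8887023925781), (10.100645065307617, 19.658220291137695), 2.1384365558624268) 0.054
137 ((619.2472534179688, 310.5419921875), (67.8514633178711, 12.186589241027832), 87.53021240234375) 0.055
bed z 0.016350576429577712 bench z 0.0001682375682957593
10 [582.22977467 262.91064233  -1.64477247] 2.7383584242416434
14 [582.29124874 265.91786293  -1.62903518] 2.6207519174957254
18 [582.39385716 267.52903893  -1.62965996] 2.683802745704969
```

Run:
```python
from h import *
im=cv2.imread("pics/top0.png"); p=env.camera_params("top"); K=np.array([[p["fx"],0,p["cx"]],[0,p["fy"],p["cy"]],[0,0,1.]])
E=np.linalg.inv(np.array(p["extrinsics"]))
def px(X): 
    return cv2.projectPoints(np.array(X,float),cv2.Rodrigues(E[:3,:3])[0],E[:3,3],K,np.array([p["k1"],0,0,0,0]))[0][:,0]
S=4; big=cv2.resize(im,None,fx=S,fy=S,interpolation=cv2.INTER_CUBIC)
C=[(-78,-12,28,40,50,0),(-78,-59,-40,-28,50,0),(-68,-56,-105,-75,50,0),(-10,2,-105,-75,50,0)]
for B,v,zb in((DRILL,(575.7,-296.7,-1.474),0),(C,(582.4,266.8,-1.626),0),([(-33,-33,-47,-47,53.8,0)],(692.6,-61.7,-1.612),0)):
    c,s=np.cos(v[2]),np.sin(v[2])
    for x0,x1,y0,y1,t,_ in B:
        X=[((v[0]+c*a-s*b)/1000,(v[1]+s*a+c*b)/1000,(t if not _ else t-(y1-y0)/2)/1000) for a,b in((x0,y0),(x1,y0),(x1,y1),(x0,y1))]
        q=((px(X)+.5)*S-.5).astype(np.int32); cv2.polylines(big,[q],True,(0,0,255),1); 
        if x0==x1: cv2.circle(big,tuple(int(z) for z in q[0]),3,(0,0,255),-1)
a=big[172*S:268*S,392*S:492*S]; b=big[172*S:268*S,166*S:246*S]
cv2.imwrite("pics/ov.png",np.hstack([a,b])); print(np.hstack([a,b]).shape)
```

```text
(384, 720, 3)
```

View pics/ov.png

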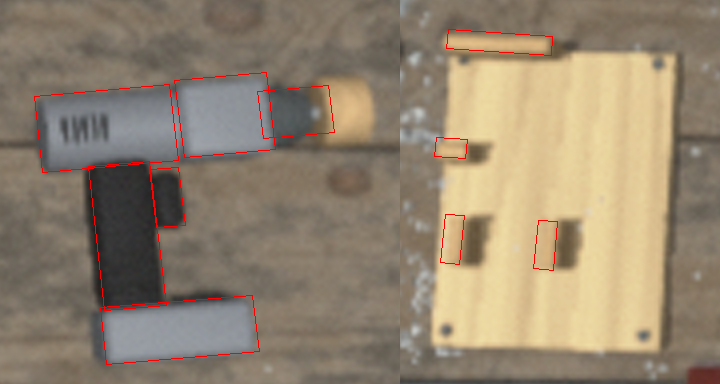

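The overlay agrees with the fits. The drill outline (35–270, 75–365) matches, and the cradle cheeks sit under their boxes. I'm starting the approach.

Call:
drive_tool(rows=[0,0,0.84,0,0,0,1,0,0,0.84,0,0,0,1,0,0,0.84,0,0,0,1,0,0,0.84,0,0,0,1,0,0,0,0.8,-0.55,0,1,0,0,0,0.8,-0.55,0,1,0,0,0,0.8,-0.55,0,1,0,0,0,0.8,-0.55,0,1,0,0,0,0.8,-0.55,0,1,0,0,0,0.8,-0.55,0,1])

```text
time: 2.13
tcp_pos: [0.3977, -0.381, 0.2315]
tool_rot: [[0.995, 0.095, 0.0], [0.095, -0.995, -0.0], [0.0, 0.0, -1.0]]
force: [0.4, 0.4, 0.5]
width: 0.0855
```

Call:
drive_tool(rows=[0,0,0,0.87,-0.59,0,1,0,0,0,0.87,-0.59,0,1,0,0,0,0.87,-0.59,0,1,0,0,0,0.87,-0.59,0,1,0,0,0,0,0,0.6,1,0,0,0,0,0,0.6,1,0,0,0,0,0,0.6,1,0,0,0,0,0,0.6,1,0,0,0,0,0,0.6,1,0,0,0,0,0,0.6,1])

```text
time: 2.97
tcp_pos: [0.5249, -0.276, 0.0863]
tool_rot: [[0.995, 0.096, 0.0], [0.096, -0.995, -0.0], [0.0, 0.0, -1.0]]
force: [0.6, -0.4, -0.2]
width: 0.0855
```

Run:
```python
from h import *
s=env.state(); print(s["time"],s["tcp_pos"],np.round(s["tool_rot"],4),s["force"])
im,d=env.snapshot("top"); cv2.imwrite("pics/t1.png",im[150:300,340:540])
R=s["tool_rot"]; t=np.array([.5263,-.2744,.005]); print("tool units to go",R.T@(t-s["tcp_pos"])/.04)
```

```text
2.9667 [ 0.52493938 -0.27596635  0.08627806] [[ 9.954e-01  9.570e-02  3.000e-04]
 [ 9.570e-02 -9.954e-01 -2.000e-04]
 [ 2.000e-04  2.000e-04 -1.000e+00]] [ 0.62165784 -0.44082461 -0.22481401]
tool units to go [ 0.0371234  -0.03618059  2.03195237]
```

Call:
drive_tool(rows=[0,0,0,0.02,-0.02,0.4,1,0,0,0,0.02,-0.02,0.4,1,0,0,0,0,0,0.4,1,0,0,0,0,0,0.4,1,0,0,0,0,0,0.2,1,0,0,0,0,0,0.2,1,0,0,0,0,0,0,1,0,0,0,0,0,0,0.75,0,0,0,0,0,0,0.7,0,0,0,0,0,0,0.66], newtons=60)

```text
time: 3.85
tcp_pos: [0.5278, -0.2768, 0.0095]
tool_rot: [[0.995, 0.096, 0.004], [0.096, -0.995, -0.005], [0.003, 0.005, -1.0]]
force: [0.7, -6.7, -1.1]
width: 0.0565
```

Call:
drive_tool(rows=[0,0,0,0,0,0,0.6,0,0,0,0,0,0,0.55,0,0,0,0,0,0,0.5,0,0,0,0,0,0,0.3,0,0,0,0,0,0,0.3,0,0,0,0,0,0,0.3,0,0,0,0,0,0,0.3,0,0,0,0,0,0,0.3,0,0,0,0,0,0,0.3,0,0,0,0,0,0,0.3])

```text
time: 4.68
tcp_pos: [0.5277, -0.2731, 0.0105]
tool_rot: [[0.995, 0.095, 0.002], [0.095, -0.995, 0.002], [0.002, -0.002, -1.0]]
force: [-3.7, 10.6, 18.3]
width: 0.0448
```

Call:
drive_tool(rows=[0,0,0,0,0,-0.1,0.3,0,0,0,0,0,-0.1,0.3,0,0,0,0,0,-0.2,0.3,0,0,0,0,0,-0.3,0.3,0,0,0,0,0,-0.5,0.3,0,0,0,0,0,-0.5,0.3,0,0,0,0,0,-0.5,0.3,0,0,0,0,0,-0.5,0.3,0,0,0,0,0,0,0.3,0,0,0,0,0,0,0.3])

```text
time: 5.52
tcp_pos: [0.527, -0.2751, 0.1167]
tool_rot: [[0.995, 0.095, 0.002], [0.095, -0.995, -0.002], [0.002, 0.002, -1.0]]
force: [0.7, -0.3, -8.1]
width: 0.045
```

Run:
```python
from h import *
s=env.state(); print(s["time"],s["tcp_pos"],np.round(s["tool_rot"],4),s["force"],s["torque"],s["width"])
im,d=env.snapshot("top"); im2,d2=env.snapshot("side")
np.save("pics/top1.npy",d);np.save("pics/side1.npy",d2)
a=cv2.resize(im[150:300,350:530],None,fx=3,fy=3)[:390]; b=cv2.resize(im2[60:220,260:480],None,fx=2,fy=2)
h=max(a.shape[0],b.shape[0]); a=cv2.copyMakeBorder(a,0,h-a.shape[0],0,0,0); b=cv2.copyMakeBorder(b,0,h-b.shape[0],0,0,0)
o=np.hstack([a,b]); o=cv2.resize(o,None,fx=800/o.shape[1],fy=800/o.shape[1]); cv2.imwrite("pics/t2.png",o); print(o.shape)
```

```text
5.5167 [ 0.52698235 -0.27509029  0.11669363] [[ 0.9955  0.0952  0.0025]
 [ 0.0952 -0.9955 -0.002 ]
 [ 0.0023  0.0022 -1.    ]] [ 0.67858382 -0.28542087 -8.07326521] [0.25526106 0.07290334 0.02172765] 0.04497292590798736
(318, 800, 3)
```

View pics/t2.png

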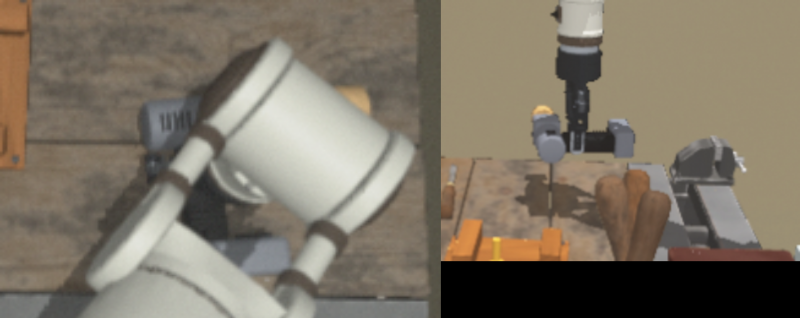

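The drill is lifted and lies about level in the side view: barrel at (550, 148), battery at (622, 140). The top view shows it partly hidden by the arm. I'll fit its pose in the hand from depth.

```bash
cat > inhand.py <<'E'
from h import *
import sys
def inhand(d,ds,s,loc=(-29,-46),zoff=.0105,sgn=1):
    R=np.array(s["tool_rot"]); T=np.array(s["tcp_pos"])
    for cam,dd in(("top",d),("side",ds)):
        P=allpts(cam,dd); q=(P-T)*1000
        ax=sgn*R[:,1]; ax=ax/np.linalg.norm(ax); ay=sgn*R[:,0]
        if ay[0]*ax[1]-ay[1]*ax[0]>0: ay=-ay
        l=np.c_[q@ax+loc[0],q@ay+loc[1],q[:,2]+zoff*1000]
        k=(l[:,0]>-110)&(l[:,0]<150)&(l[:,1]>-180)&(l[:,1]<60)&(l[:,2]>-25)&(l[:,2]<75)
        l=l[k]
        # tops
        f=lambda m:l[m]
        for nm,m in(("barrel",(l[:,0]<5)&(abs(l[:,1])<35)),("battery",(l[:,1]<-105)),("chuck+wheel",l[:,0]>66)):
            a=l[m&(l[:,2]>20)] if nm!="chuck+wheel" else l[m]
            if len(a)>8: print(cam,nm,len(a),"lo",np.percentile(a,3,0).round(1),"hi",np.percentile(a,97,0).round(1),"zmed top",np.median(np.sort(a[:,2])[-len(a)//2:]).round(1))
        # tilt from flat tops of barrel ridge/battery
        b=l[(l[:,0]>-50)&(l[:,0]<30)&(l[:,1]<-115)&(l[:,1]>-141)&(l[:,2]>40)&(l[:,2]<58)]
        if len(b)>10:
            A=np.c_[b[:,:2],np.ones(len(b))]; print(" battery top plane",np.linalg.lstsq(A,b[:,2],rcond=None)[0].round(4),b[:,2].mean().round(1))
        c=l[(l[:,0]<60)&(abs(l[:,1])<6)&(l[:,2]>40)&(l[:,2]<58)]
        if len(c)>5: print(" ridge z(x)",np.polyfit(c[:,0],c[:,2],1).round(4),c[:,2].mean().round(1),len(c))
E
python3 - <<'E'
from inhand import *
inhand(np.load("pics/top1.npy"),np.load("pics/side1.npy"),env.state())
E
```

```text
top barrel 415 lo [-78.7 -21.9  27. ] hi [-34.6  22.7  53.8] zmed top 49.7
top battery 460 lo [ -34.3 -143.1   35.8] hi [  31.5 -107.6   53.4] zmed top 51.2
top chuck+wheel 88 lo [99.4 -3.9 32.8] hi [122.   21.6  50.2] zmed top 47.1
 battery top plane [-5.00000e-03  1.59000e-02  5.25442e+01] 50.5
 ridge z(x) [ 0.0959 56.0938] 50.4 102
side barrel 352 lo [-79.6 -34.2  22. ] hi [ 0.2 21.6 62.1] zmed top 45.5
side battery 266 lo [ -57.3 -144.5   21.2] hi [  26.7 -107.2   50. ] zmed top 48.1
side chuck+wheel 60 lo [ 93.3 -16.9  26.8] hi [121.5  19.9  46.4] zmed top 44.0
 battery top plane [ 1.15000e-02 -4.70000e-03  4.79866e+01] 48.4
 ridge z(x) [1.26000e-02 4.76467e+01] 47.4 75
```

Call:
drive_tool(rows=[0,0,0.78,0,0,0,0.3,0,0,0.78,0,0,0,0.3,0,0,0,0.9,0,0,0.3,0,0,0,0.9,0,0,0.3,0,0,0,0.9,0,0,0.3,0,0,0,0,-0.8,0,0.3,0,0,0,0,-0.8,0,0.3,0,0,0,0,-0.8,0,0.3,0,0,0,0,-0.8,0,0.3,0,0,0,0,-0.8,0,0.3])

```text
time: 6.45
tcp_pos: [0.6391, -0.1168, 0.1123]
tool_rot: [[0.999, -0.041, -0.004], [-0.041, -0.999, 0.002], [-0.004, -0.002, -1.0]]
force: [-0.1, 1.1, -8.1]
width: 0.0448
```

Call:
drive_tool(rows=[0,0,0,0.03,-0.7,0,0.3,0,0,0,0.03,-0.7,0,0.3,0,0,0,0,-0.5,0,0.3,0,0,0,0,-0.3,0,0.3,0,0,0,0,0,0.2,0.3,0,0,0,0,0,0.2,0.3,0,0,0,0,0,0.2,0.3,0,0,0,0,0,0.2,0.3,0,0,0,0,0,0,0.3,0,0,0,0,0,0,0.3])

```text
time: 7.28
tcp_pos: [0.6458, -0.0317, 0.0819]
tool_rot: [[0.999, -0.042, -0.002], [-0.042, -0.999, 0.0], [-0.002, -0.0, -1.0]]
force: [0.0, -0.3, -6.9]
width: 0.0448
```

Run:
```python
from inhand import *
s=env.state(); print(s["time"],s["tcp_pos"],np.round(s["tool_rot"],4),s["force"],s["torque"],s["width"])
R=np.array(s["tool_rot"]); print("to go",R.T@(np.array([.6478,-.0308,.0555])-s["tcp_pos"])/.04,"yaw",np.arctan2(R[1,1],R[0,1]))
im,d=env.snapshot("top"); im2,d2=env.snapshot("side")
inhand(d,d2,s)
a=cv2.resize(im[130:250,270:400],None,fx=3,fy=3); b=cv2.resize(im2[100:250,210:360],None,fx=2.4,fy=2.4)
cv2.imwrite("pics/t3.png",np.hstack([a,b]))
# stud as seen by side camera
for o in env.spot_point("rest_stud","side")[:1]: print(o["score"],ray_z("side",*o["location"],.0538))
```

```text
7.2833 [ 0.64575507 -0.03174682  0.08191672] [[ 9.991e-01 -4.180e-02 -2.500e-03]
 [-4.180e-02 -9.991e-01  5.000e-04]
 [-2.500e-03 -4.000e-04 -1.000e+00]] [ 0.04895604 -0.27571624 -6.93527426] [0.21106703 0.05281226 0.07192007] 0.044829964751523316
to go [ 0.05172651 -0.02553178  0.66030156] yaw -1.6125915166129137
top battery 160 lo [ -23.9 -145.1   34.8] hi [  33.5 -106.4   51.1] zmed top 48.9
top chuck+wheel 356 lo [ 68.1 -21.6  23.4] hi [119.3  16.5  46.7] zmed top 42.9
 battery top plane [-6.9800e-02  4.0700e-02  5.4897e+01] 48.2
 ridge z(x) [-0.466  72.1574] 46.8 20
side barrel 457 lo [-79.5 -31.6  21.8] hi [-0.3 16.1 48.9] zmed top 45.2
side battery 387 lo [ -57.7 -145.2   22.6] hi [  23.3 -107.3   49.4] zmed top 48.0
side chuck+wheel 68 lo [74.1 -8.  31.4] hi [122.1  16.2  45.1] zmed top 43.6
 battery top plane [ 3.00000e-04 -2.42000e-02  4.52616e+01] 48.4
 ridge z(x) [1.2400e-02 4.7202e+01] 46.9 120
0.97 [ 0.64435069 -0.01232073  0.0538    ]
```

View pics/t3.png

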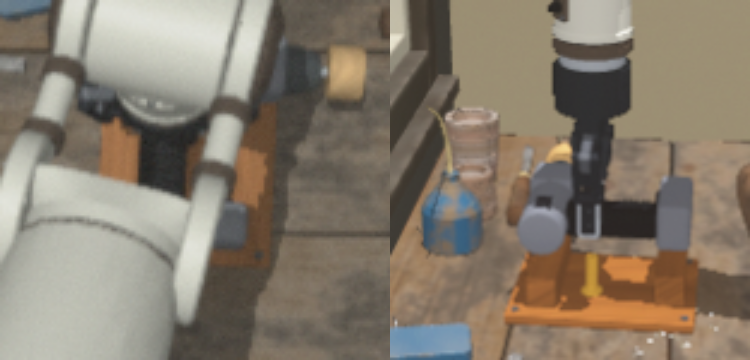

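The side view shows the drill just above the rails, with the stud at (592, 265) under the handle. I'm lowering it with small sideways corrections.

Call:
drive_tool(rows=[0,0,0,0.05,-0.03,0.1,0.3,0,0,0,0,0,0.1,0.3,0,0,0,0,0,0.1,0.3,0,0,0,0,0,0.1,0.3,0,0,0,0,0,0.07,0.3,0,0,0,0,0,0.07,0.3,0,0,0,0,0,0.07,0.3,0,0,0,0,0,0,0.3,0,0,0,0,0,0,0.3,0,0,0,0,0,0,0.3])

```text
time: 8.27
tcp_pos: [0.6489, -0.0299, 0.0592]
tool_rot: [[0.999, -0.041, 0.0], [-0.041, -0.999, -0.0], [0.0, 0.0, -1.0]]
force: [-1.3, 0.0, -5.6]
width: 0.0448
```

Call:
drive_tool(rows=[0,0,0,0,0,0.04,0.3,0,0,0,0,0,0.04,0.3,0,0,0,0,0,0.04,0.3,0,0,0,0,0,0.03,0.3,0,0,0,0,0,0,0.3,0,0,0,0,0,0,0.3,0,0,0,0,0,0,0.3,0,0,0,0,0,0,0.3,0,0,0,0,0,0,0.3,0,0,0,0,0,0,0.3])

```text
time: 9.1
tcp_pos: [0.6494, -0.0299, 0.0556]
tool_rot: [[0.999, -0.04, 0.001], [-0.04, -0.999, -0.001], [0.001, 0.001, -1.0]]
force: [-7.8, 2.3, 8.1]
width: 0.0449
```

Call:
drive_tool(rows=[0,0,0,0,0,0,0.52,0,0,0,0,0,0,0.53,0,0,0,0,0,0,0.54,0,0,0,0,0,0,0.55,0,0,0,0,0,0,0.56,0,0,0,0,0,0,0.58,0,0,0,0,0,0,0.6,0,0,0,0,0,0,0.64,0,0,0,0,0,0,0.68,0,0,0,0,0,0,0.74], newtons=20)

```text
time: 9.93
tcp_pos: [0.6488, -0.0299, 0.0528]
tool_rot: [[0.999, -0.041, 0.0], [-0.041, -0.999, -0.0], [0.0, -0.0, -1.0]]
force: [0.3, 0.2, 0.6]
width: 0.0628
```

Call:
drive_tool(rows=[0,0,0,0,0,0,0.8,0,0,0,0,0,0,0.9,0,0,0,0,0,0,1,0,0,0,0,0,0,1,0,0,0,0,0,0,1,0,0,0,0,0,0,1,0,0,0,0,0,0,1,0,0,0,0,0,0,1,0,0,0,0,0,0,1,0,0,0,0,0,0,1])

```text
time: 10.77
tcp_pos: [0.6487, -0.0299, 0.0529]
tool_rot: [[0.999, -0.041, -0.0], [-0.041, -0.999, 0.0], [-0.0, -0.0, -1.0]]
force: [0.1, 0.8, 0.2]
width: 0.0855
```

Call:
drive_tool(rows=[0,0,0,0,0,-0.2,1,0,0,0,0,0,-0.4,1,0,0,0,0,0,-0.6,1,0,0,0,0,0,-0.8,1,0,0,0,0,0,-0.9,1,0,0,0,0,0,-0.9,1,0,0,0,0,0.8,-0.2,1,0,0,0,0,0.9,0,1,0,0,0,0,0.9,0,1,0,0,0,0,0.9,0,1])

```text
time: 11.6
tcp_pos: [0.6431, -0.1711, 0.2144]
tool_rot: [[0.999, -0.04, 0.002], [-0.04, -0.999, -0.001], [0.002, 0.001, -1.0]]
force: [0.3, -0.2, -0.5]
width: 0.0854
```

Call:
drive_tool(rows=[0,0,0,0,0.9,0,1,0,0,0,0,0.9,0,1,0,0,0,0,0.9,0,1,0,0,0,0,0.7,0,1,0,0,0,0,0,0,1,0,0,0,0,0,0,1,0,0,0,0,0,0,1,0,0,0,0,0,0,1,0,0,0,0,0,0,1,0,0,0,0,0,0,1])

```text
time: 12.43
tcp_pos: [0.6378, -0.3044, 0.2131]
tool_rot: [[0.999, -0.039, 0.0], [-0.039, -0.999, 0.0], [0.0, -0.0, -1.0]]
force: [0.2, 0.2, -0.4]
width: 0.0858
```

Run:
```python
from h import *
s=env.state(); print(s["time"],s["tcp_pos"],np.round(s["tool_rot"],4),s["joint_pos"],s["force"])
im,d=env.snapshot("top"); im2,d2=env.snapshot("side"); np.save("pics/top2.npy",d)
P=allpts("top",d); N=P[np.hypot(P[:,0]-.64,P[:,1]+.06)<.22]; N=N.copy(); N[:,2]-=.045
v,c=fit(DRILL,N,(693,-62,-1.612),-30.,(-90,90,-150,35)); print("drill",v,c)
cc,ss=np.cos(v[2]),np.sin(v[2]); q=(N[:,:2]*1000-v[:2]); l=np.c_[q@[cc,ss],q@[-ss,cc],N[:,2]*1000]
for nm,m in(("battery",(l[:,0]>-50)&(l[:,0]<30)&(l[:,1]<-115)&(l[:,1]>-141)),("ridge",(l[:,0]>-74)&(l[:,0]<4)&(abs(l[:,1])<5)),("gear",(l[:,0]>10)&(l[:,0]<56)&(abs(l[:,1])<18)),("trigger",(l[:,1]>-60)&(l[:,1]<-34)&(l[:,0]>-13)&(l[:,0]<10)&(l[:,2]>10)&(l[:,2]<45))):
    a=l[m]; print(nm,len(a),np.median(a[:,2]).round(1), np.percentile(a[:,0],[5,95]).round(1))
a=cv2.resize(im[130:250,270:400],None,fx=3,fy=3); b=cv2.resize(im2[100:250,210:360],None,fx=2.4,fy=2.4)
cv2.imwrite("pics/t4.png",np.hstack([a,b]))
```

```text
12.4333 [ 0.63783482 -0.30439647  0.2131179 ] [[ 9.992e-01 -3.890e-02  1.000e-04]
 [-3.890e-02 -9.992e-01  1.000e-04]
 [ 1.000e-04 -1.000e-04 -1.000e+00]] [-6.15790872e-01  5.10056877e-01  1.19368859e+00  1.06232700e-04
  1.43783367e+00  9.93928161e-01] [ 0.19832612  0.22043459 -0.35514922]
drill [694.04670354 -58.11754941  -1.6144506 ] 4.802993420070422
battery 369 48.3 [-46.   25.7]
ridge 131 48.2 [-70.3  -1.4]
gear 289 48.5 [12.6 53.6]
trigger 44 34.6 [-12.6  -4.6]
```

View pics/t4.png

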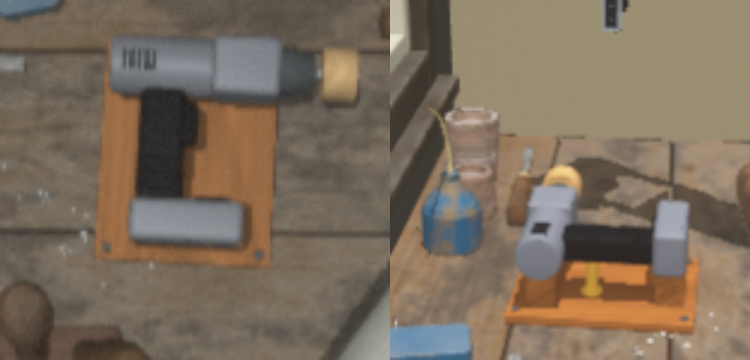

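The drill lies flat on the rails: every top is 48 mm above the 45 mm plane. The trigger stays in and the button sits on the stud (side view (592, 262)). Next I turn 90° for the body grip.

Call:
drive_tool(rows=[0,0,-1,0,0,0,1,0,0,-1,0,0,0,1,0,0,-1,0,0,0,1,0,0,-1,0,0,0,1,0,0,-1,0,0,0,1,0,0,-1,0,0,0,1,0,0,-1,0,0,0,1,0,0,-1,0,0,0,1,0,0,-1,0,0,0,1,0,0,-1,0,0,0,1])

```text
time: 13.37
tcp_pos: [0.6376, -0.3053, 0.2129]
tool_rot: [[0.67, 0.743, -0.0], [0.743, -0.67, 0.0], [0.0, -0.0, -1.0]]
force: [0.3, -1.3, 0.2]
width: 0.0857
```

Call:
drive_tool(rows=[0,0,-1,0,0,0,1,0,0,-1,0,0,0,1,0,0,-1,0,0,0,1,0,0,-1,0,0,0,1,0,0,-1,0,0,0,1,0,0,-1,0,0,0,1,0,0,-1,0,0,0,1,0,0,-0.95,0,0,0,1,0,0,0,0.4,0.2,0,1,0,0,0,0.8,0.3,0,1])

```text
time: 14.2
tcp_pos: [0.6588, -0.2613, 0.2129]
tool_rot: [[0.049, 0.999, -0.0], [0.999, -0.049, -0.002], [-0.002, -0.0, -1.0]]
force: [1.0, 0.8, 0.6]
width: 0.0856
```

Call:
drive_tool(rows=[0,0,0,0.9,0.3,0,1,0,0,0,0.9,0.3,0,1,0,0,0,0.9,0,0,1,0,0,0,0.8,0,0,1,0,0,0,0.6,0,0,1,0,0,0,0,0,0.5,1,0,0,0,0,0,0.5,1,0,0,0,0,0,0.5,1,0,0,0,0,0,0,1,0,0,0,0,0,0,1])

```text
time: 15.03
tcp_pos: [0.6901, -0.0953, 0.1517]
tool_rot: [[0.045, 0.999, -0.003], [0.999, -0.045, 0.001], [0.001, -0.003, -1.0]]
force: [0.3, -1.0, 1.0]
width: 0.0853
```

Run:
```python
from h import *
s=env.state(); R=np.array(s["tool_rot"]); print(s["time"],s["tcp_pos"],"yaw",np.arctan2(R[1,1],R[0,1]),s["joint_pos"].round(3))
print("to go",R.T@(np.array([.6926,-.0925,.052])-s["tcp_pos"])/.04)
```

```text
15.0333 [ 0.69007684 -0.09530456  0.15170842] yaw -0.04459108055657618 [-0.31   0.532  1.286 -0.     1.326 -0.266]
to go [0.07089716 0.06720344 2.49258063]
```

Call:
drive_tool(rows=[0,0,0,0.05,0.05,0.5,1,0,0,0,0.02,0.02,0.5,1,0,0,0,0,0,0.5,1,0,0,0,0,0,0.4,1,0,0,0,0,0,0.3,1,0,0,0,0,0,0.2,1,0,0,0,0,0,0.05,1,0,0,0,0,0,0,1,0,0,0,0,0,0,1,0,0,0,0,0,0,1])

```text
time: 15.87
tcp_pos: [0.6949, -0.0935, 0.0565]
tool_rot: [[0.045, 0.999, 0.002], [0.999, -0.045, -0.001], [-0.001, 0.002, -1.0]]
force: [0.9, -0.3, -0.1]
width: 0.0854
```

Call:
drive_tool(rows=[0,0,0,0,0,0,0.8,0,0,0,0,0,0,0.7,0,0,0,0,0,0,0.64,0,0,0,0,0,0,0.6,0,0,0,0,0,0,0.57,0,0,0,0,0,0,0.54,0,0,0,0,0,0,0.5,0,0,0,0,0,0,0.3,0,0,0,0,0,0,0.3,0,0,0,0,0,0,0.3], newtons=100)

```text
time: 16.7
tcp_pos: [0.6936, -0.0932, 0.0553]
tool_rot: [[0.045, 0.999, -0.001], [0.999, -0.045, -0.0], [-0.0, -0.001, -1.0]]
force: [-4.7, 0.5, 6.5]
width: 0.0472
```

Call:
drive_tool(rows=[0,0,0,0,0,-0.1,0.3,0,0,0,0,0,-0.2,0.3,0,0,0,0,0,-0.4,0.3,0,0,0,0,0,-0.6,0.3,0,0,0,0,0,-0.6,0.3,0,0,0,0,0,-0.7,0.3,0,0,0,0,0,-0.7,0.3,0,0,0,0,0,-0.7,0.3,0,0,0,0,0,-0.6,0.3,0,0,0,0,0,-0.4,0.3])

```text
time: 17.53
tcp_pos: [0.6947, -0.0933, 0.2576]
tool_rot: [[0.045, 0.999, 0.004], [0.999, -0.045, -0.001], [-0.001, 0.004, -1.0]]
force: [1.6, 0.1, -6.5]
width: 0.0468
```

```bash
cat > ih2.py <<'E'
from h import *
def run(tag,save=False):
    s=env.state(); R=np.array(s["tool_rot"]); T=np.array(s["tcp_pos"]); print(s["time"],T,"yaw",np.arctan2(R[1,1],R[0,1]),s["force"].round(1),s["torque"].round(2),s["width"])
    for cam in("top","side"):
        im,d=env.snapshot(cam); P=allpts(cam,d); q=(P-T)*1000
        # tool y = drill y, tool -x = drill x ; TCP at drill (33,0,zo)
        l=np.c_[-q@R[:,0]+33,q@R[:,1],-(q@R[:,2])+10]
        l=l[(l[:,0]>-110)&(l[:,0]<150)&(l[:,1]>-180)&(l[:,1]<60)&(l[:,2]>-40)&(l[:,2]<80)]
        for nm,m in(("barrel",(l[:,0]<-25)&(abs(l[:,1])<35)),("battery",l[:,1]<-105),("handle",(l[:,1]<-70)&(l[:,1]>-105)&(l[:,0]<20)),("wheel",l[:,0]>80)):
            a=l[m]; 
            if len(a)>8: print(cam,nm,len(a),"lo",np.percentile(a,3,0).round(1),"hi",np.percentile(a,97,0).round(1))
        b=l[(l[:,0]<25)&(l[:,1]<-115)&(l[:,1]>-141)&(l[:,2]>30)]
        if len(b)>20: print(" batt plane",np.linalg.lstsq(np.c_[b[:,:2],np.ones(len(b))],b[:,2],rcond=None)[0].round(3),np.median(b[:,2]).round(1),b.mean(0).round(1))
        c=l[(l[:,0]<0)&(abs(l[:,1])<5)&(l[:,2]>25)]
        if len(c)>8: print(" ridge",np.polyfit(c[:,0],c[:,2],1).round(3),np.median(c[:,2]).round(1),c.mean(0).round(1))
        if save: cv2.imwrite(f"pics/{tag}_{cam}.png",im); np.save(f"pics/{tag}_{cam}.npy",d)
E
python3 -c "
from ih2 import *
run('c1',True)"
```

```text
17.5333 [ 0.69474935 -0.09330712  0.25761675] yaw -0.04492893937080042 [ 1.6  0.1 -6.5] [-0.24 -0.36  0.02] 0.04680414428013761
top barrel 287 lo [-78.4 -33.5  35.1] hi [-25.8  20.9  48.8]
top wheel 161 lo [103.5 -20.7  24.5] hi [120.7  15.2  47.1]
 ridge [2.0000e-02 4.8134e+01] 47.7 [-27.7  -0.1  47.6]
side barrel 545 lo [-79.1 -32.6   9.1] hi [-30.7  16.9  51.3]
side battery 503 lo [ -56.2 -144.4    5.8] hi [  23.4 -106.7   50.9]
side handle 256 lo [ -52.7 -104.    14. ] hi [-22.  -70.6  42.2]
side wheel 55 lo [ 92.2 -14.7  42.6] hi [123.   13.2  50.2]
 batt plane [ 1.630e-01 -2.400e-02  4.757e+01] 49.0 [ -34.  -128.    45.1]
 ridge [ 0.232 57.378] 47.4 [-60.7   0.   43.3]
```

Run:
```python
from h import *
for nm,cam,fs in(("top","top",["top0","top1","top2","c1_top"]),("side","side",["side0","side1","c1_side"])):
    for pt in fs:
        P=allpts(cam,np.load(f"pics/{pt}.npy")); N=P[(P[:,0]>.4)&(P[:,0]<.66)&(P[:,1]>.17)&(P[:,1]<.4)&(P[:,2]<.07)]
        for w in(12,14):
            C=[(-78,-12,28,28+w,50,0),(-78,-59,-28-w,-28,50,0),(-56-w,-56,-105,-75,50,0),(-10,-10+w,-105,-75,50,0)]
            v,c=fit(C,N,(583,266,-1.605),16.,(-74,40,-130,40)); print(pt,w,v.round(3),round(c,2), len(N))
```

```text
top0 12 [582.269 264.609  -1.629] 2.62 8887
top0 14 [582.295 265.877  -1.629] 2.62 8887
top1 12 [582.319 264.352  -1.631] 2.62 8890
top1 14 [583.02  267.308  -1.625] 2.62 8890
top2 12 [582.351 265.74   -1.62 ] 2.59 8880
top2 14 [582.391 266.422  -1.634] 2.57 8880
c1_top 12 [582.342 266.45   -1.61 ] 2.61 8885
c1_top 14 [582.204 265.743  -1.634] 2.59 8885
side0 12 [578.814 246.959  -1.61 ] 2.37 7382
side0 14 [578.678 246.695  -1.613] 2.4 7382
side1 12 [578.452 245.331  -1.614] 2.37 7384
side1 14 [578.419 245.362  -1.616] 2.4 7384
c1_side 12 [578.236 245.007  -1.618] 2.36 7394
c1_side 14 [578.356 245.241  -1.62 ] 2.39 7394
```

Run:
```python
from h import *
for cam,fs in(("top",["top0","c1_top"]),("side",["side0","c1_side"])):
  for f in fs:
    P=allpts(cam,np.load(f"pics/{f}.npy"))
    for nm,(a,b,c,d) in dict(h1=(.46,.53,.25,.295),h2=(.46,.53,.31,.355),s=(.53,.575,.31,.36),B=(.575,.665,.25,.37)).items():
        q=P[(P[:,0]>a)&(P[:,0]<b)&(P[:,1]>c)&(P[:,1]<d)&(P[:,2]>.028)&(P[:,2]<.06)]
        print(f,nm,len(q),"x",np.percentile(q[:,0]*1000,[3,97]).round(1),np.mean(np.percentile(q[:,0]*1000,[3,97])).round(1),"y",np.percentile(q[:,1]*1000,[3,97]).round(1), "zmax",np.percentile(q[:,2],95).round(3))
    q=P[(P[:,2]>.008)&(P[:,2]<.024)&(P[:,0]>.4)&(P[:,0]<.66)&(P[:,1]>.18)&(P[:,1]<.38)]
    print(f,"bed",np.percentile(q[:,:2]*1000,[.5,99.5],axis=0).round(1).tolist())
```

```text
top0 h1 86 x [477.9 509. ] 493.4 y [266.1 276.9] zmax 0.053
top0 h2 82 x [479.8 507.1] 493.5 y [326. 337.] zmax 0.052
top0 s 51 x [539.9 556.8] 548.3 y [327.7 349.3] zmax 0.053
top0 B 163 x [612.7 625. ] 618.9 y [278.3 344.6] zmax 0.053
top0 bed [[416.8, 187.2], [617.3, 364.7]]
c1_top h1 86 x [477.9 509. ] 493.5 y [266.4 277.4] zmax 0.053
c1_top h2 83 x [479.8 507. ] 493.4 y [326.1 337. ] zmax 0.053
c1_top s 51 x [539.5 557. ] 548.2 y [328.1 348.2] zmax 0.053
c1_top B 163 x [612.8 625.1] 618.9 y [278.5 346.3] zmax 0.053
c1_top bed [[416.9, 189.6], [617.2, 366.5]]
side0 h1 195 x [478.9 507.3] 493.1 y [267.2 278. ] zmax 0.051
side0 h2 215 x [479.5 508.2] 493.9 y [326.1 336.5] zmax 0.05
side0 s 106 x [544.3 555.3] 549.8 y [325.5 344.9] zmax 0.05Traceback (most recent call last):
  File "<stdin>", line 7, in <module>
    return _quantile_unchecked(
        a, q, axis, out, overwrite_input, method, keepdims, weights)
    return _ureduce(a,
                    func=_quantile_ureduce_func,
    ...<5 lines>...
                    overwrite_input=overwrite_input,
                    method=method)
    r = func(a, **kwargs)
    result = _quantile(arr,
                       quantiles=q,
    ...<2 lines>...
                       out=out,
                       weights=wgt)
    slices_having_nans = np.isnan(arr[-1, ...])
                                  ~~~^^^^^^^^^
IndexError: index -1 is out of bounds for axis 0 with size 0
```

Call:
drive_tool(rows=[0,0,-0.18,0.3,0,0,0.3,0,0,0,0.6,0,0,0.3,0,0,0,0.7,0,0,0.3,0,0,0,0.7,0,0,0.3,0,0,0,0.7,0,0,0.3,0,0,0,0.7,0,0,0.3,0,0,0,0.7,0,0,0.3,0,0,0,0.7,0,0,0.3,0,0,0,0.7,0,0,0.3,0,0,0,0.7,0,0,0.3])

```text
time: 18.47
tcp_pos: [0.7001, 0.1688, 0.251]
tool_rot: [[0.028, 1.0, -0.005], [1.0, -0.028, -0.0], [-0.0, -0.005, -1.0]]
force: [0.4, 0.1, -8.0]
width: 0.047
```

Call:
drive_tool(rows=[0,0,0,0.6,-0.3,0,0.3,0,0,0,0.6,-0.5,0,0.3,0,0,0,0.3,-0.6,0,0.3,0,0,0,0,-0.6,0,0.3,0,0,0,0,-0.6,0,0.3,0,0,0,0,-0.4,0,0.3,0,0,0,0,0,0.4,0.3,0,0,0,0,0,0.4,0.3,0,0,0,0,0,0.3,0.3,0,0,0,0,0,0,0.3])

```text
time: 19.3
tcp_pos: [0.58, 0.23, 0.2047]
tool_rot: [[0.028, 1.0, -0.01], [1.0, -0.028, -0.002], [-0.002, -0.01, -1.0]]
force: [-0.8, -1.5, -8.5]
width: 0.0469
```

Run:
```python
from ih2 import *
run('c2',True)
s=env.state(); R=np.array(s["tool_rot"]); print("to go",R.T@(np.array([.5817,.2336,.0263])-s["tcp_pos"])/.04)
```

```text
19.3 [0.57997208 0.23000101 0.20466914] yaw -0.02846399881297869 [-0.8 -1.5 -8.5] [-0.29 -0.25 -0.03] 0.0469385257832194
top barrel 220 lo [-76.5 -33.9  26. ] hi [-26.4  -9.4  46.4]
top battery 121 lo [  34.7 -158.8  -18.2] hi [ 149.7 -115.8   18.6]
top handle 199 lo [-50.6 -99.6  35.7] hi [-24.1 -70.5  41.9]
top wheel 503 lo [  82.  -152.4  -10.3] hi [148.   19.4  47.2]
side barrel 1042 lo [-78.5 -32.1   8.1] hi [-29.6  19.7  49.3]
side battery 985 lo [ -55.3 -143.2    6.9] hi [  25.  -107.    49.3]
side handle 469 lo [ -52.  -103.8   13.8] hi [-20.2 -70.9  40.9]
side wheel 190 lo [ 92.8 -18.2  33. ] hi [120.2  19.2  47.5]
 batt plane [1.3300e-01 5.0000e-03 4.9507e+01] 48.0 [ -29.4 -127.8   45. ]
 ridge [ 0.176 53.57 ] 48.3 [-56.   -0.   43.7]
to go [ 0.08720837 -0.00565828  4.56716918]
```

Call:
drive_tool(rows=[0,0,0,0.08,0,0.3,0.3,0,0,0,0,0,0.5,0.3,0,0,0,0,0,0.6,0.3,0,0,0,0,0,0.6,0.3,0,0,0,0,0,0.6,0.3,0,0,0,0,0,0.4,0.3,0,0,0,0,0,0.2,0.3,0,0,0,0,0,0.05,0.3,0,0,0,0,0,0,0.3,0,0,0,0,0,0,0.3])

```text
time: 20.23
tcp_pos: [0.585, 0.2337, 0.0826]
tool_rot: [[0.029, 1.0, 0.003], [1.0, -0.029, 0.001], [0.001, 0.003, -1.0]]
force: [0.8, -1.0, -7.0]
width: 0.047
```

Run:
```python
from ih2 import *
run('c3',True)
s=env.state(); R=np.array(s["tool_rot"]); print("to go",R.T@(np.array([.5817,.2336,.0263])-s["tcp_pos"])/.04)
im=cv2.imread("pics/c3_top.png"); im2=cv2.imread("pics/c3_side.png")
a=cv2.resize(im[170:280,150:270],None,fx=3.3,fy=3.3); b=cv2.resize(im2[200:350,260:440],None,fx=2.2,fy=2.2)
h=360; cv2.imwrite("pics/c3.png",np.hstack([cv2.resize(a,(393,h)),cv2.resize(b,(400,h))]))
```

```text
20.2333 [0.58498115 0.23373658 0.08262825] yaw -0.02920499484833411 [ 0.8 -1.  -7. ] [-0.21 -0.3   0.01] 0.04696877376179781
top barrel 132 lo [-76.8 -34.3  26.2] hi [-27.3 -14.2  43.9]
top battery 72 lo [  35.  -135.9  -35.3] hi [ 149.4 -105.3   62.7]
top handle 60 lo [-53.1 -79.4  34.5] hi [-19.7 -71.   42.7]
top wheel 411 lo [  81.9 -118.2  -33.9] hi [146.7  19.9  48.8]
side barrel 630 lo [-77.7 -34.1 -23.4] hi [-26.9   1.5  49.1]
side battery 1751 lo [ -54.7 -149.5  -30.9] hi [ 146.6 -106.9   72.6]
side handle 744 lo [ -65.9 -104.   -38.4] hi [ -2.7 -71.8  40.5]
side wheel 883 lo [  94.4 -152.8  -33.7] hi [147.7  14.4  76.4]
 batt plane [ 1.1400e-01 -1.1000e-02  4.7092e+01] 47.8 [ -26.3 -127.9   45.6]
 ridge [ 0.117 50.26 ] 47.6 [-44.5  -1.3  45. ]
to go [-0.0061918  -0.088404    1.41397548]
```

View pics/c3.png

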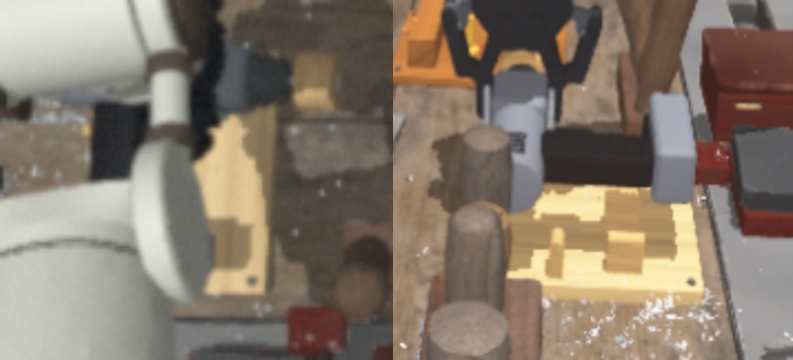

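The side view shows the drill level above the cradle (barrel at (520, 150), battery at (675, 150)), with the handle cheeks at (557, 250) and (627, 250) below it. I'm lowering it in stages.

Call:
drive_tool(rows=[0,0,0,0,-0.05,0.1,0.3,0,0,0,0,-0.03,0.1,0.3,0,0,0,0,0,0.1,0.3,0,0,0,0,0,0.1,0.3,0,0,0,0,0,0.05,0.3,0,0,0,0,0,0,0.3,0,0,0,0,0,0,0.3,0,0,0,0,0,0,0.3,0,0,0,0,0,0,0.3,0,0,0,0,0,0,0.3])

```text
time: 21.17
tcp_pos: [0.5807, 0.2335, 0.0632]
tool_rot: [[0.029, 1.0, 0.001], [1.0, -0.029, 0.0], [0.0, 0.001, -1.0]]
force: [-0.0, -0.8, -7.0]
width: 0.047
```

Call:
drive_tool(rows=[0,0,0,0,0.02,0.08,0.3,0,0,0,0,0,0.08,0.3,0,0,0,0,0,0.08,0.3,0,0,0,0,0,0.08,0.3,0,0,0,0,0,0.08,0.3,0,0,0,0,0,0.08,0.3,0,0,0,0,0,0.08,0.3,0,0,0,0,0,0,0.3,0,0,0,0,0,0,0.3,0,0,0,0,0,0,0.3])

```text
time: 22.0
tcp_pos: [0.5813, 0.2335, 0.0406]
tool_rot: [[0.029, 1.0, 0.0], [1.0, -0.029, 0.0], [0.0, 0.0, -1.0]]
force: [-0.5, 0.6, -6.9]
width: 0.0467
```

Call:
drive_tool(rows=[0,0,0,0,0,0.06,0.3,0,0,0,0,0,0.06,0.3,0,0,0,0,0,0.06,0.3,0,0,0,0,0,0.06,0.3,0,0,0,0,0,0.05,0.3,0,0,0,0,0,0.03,0.3,0,0,0,0,0,0,0.3,0,0,0,0,0,0,0.3,0,0,0,0,0,0,0.3,0,0,0,0,0,0,0.3])

```text
time: 22.83
tcp_pos: [0.5814, 0.2335, 0.0279]
tool_rot: [[0.029, 1.0, 0.0], [1.0, -0.029, 0.0], [0.0, 0.0, -1.0]]
force: [-0.1, 1.0, -7.2]
width: 0.0464
```

Still carrying the full weight, so about 2 mm is left.

Call:
drive_tool(rows=[0,0,0,0,0,0.03,0.3,0,0,0,0,0,0.03,0.3,0,0,0,0,0,0.03,0.3,0,0,0,0,0,0,0.3,0,0,0,0,0,0,0.3,0,0,0,0,0,0,0.3,0,0,0,0,0,0,0.3,0,0,0,0,0,0,0.3,0,0,0,0,0,0,0.3,0,0,0,0,0,0,0.3])

```text
time: 23.67
tcp_pos: [0.5816, 0.2335, 0.0262]
tool_rot: [[0.029, 1.0, -0.0], [1.0, -0.029, 0.0], [0.0, -0.0, -1.0]]
force: [-3.3, -2.4, 6.3]
width: 0.0468
```

Call:
drive_tool(rows=[0,0,0,0,0,0,0.55,0,0,0,0,0,0,0.57,0,0,0,0,0,0,0.6,0,0,0,0,0,0,0.65,0,0,0,0,0,0,0.7,0,0,0,0,0,0,0.8,0,0,0,0,0,0,0.9,0,0,0,0,0,0,0.9,0,0,0,0,0,0,0.9,0,0,0,0,0,0,0.9], newtons=20)

```text
time: 24.5
tcp_pos: [0.5812, 0.2334, 0.0241]
tool_rot: [[0.029, 1.0, -0.0], [1.0, -0.029, 0.0], [0.0, -0.0, -1.0]]
force: [-0.3, 0.3, 0.3]
width: 0.0767
```

Call:
drive_tool(rows=[0,0,0,0,0,-0.2,0.9,0,0,0,0,0,-0.4,0.9,0,0,0,0,0,-0.6,0.9,0,0,0,0,0,-0.8,0.9,0,0,0,0,0,-0.9,0.9,0,0,0,0,0,-0.9,0.9,0,0,0,0,0,-0.9,0.9,0,0,0,0,0,-0.7,0.9,0,0,0,-0.5,0.3,0,0.9,0,0,0,-0.8,0.3,0,0.9])

```text
time: 25.33
tcp_pos: [0.6049, 0.1829, 0.2445]
tool_rot: [[0.025, 1.0, 0.007], [1.0, -0.025, 0.002], [0.002, 0.007, -1.0]]
force: [-0.1, -1.2, -1.6]
width: 0.0771
```

Call:
drive_tool(rows=[0,0,0,-0.9,0.3,0,0.9,0,0,0,-0.9,0.3,0,0.9,0,0,0,-0.9,0.3,0,0.9,0,0,0,-0.9,0.3,0,0.9,0,0,0,-0.9,0,0,0.9,0,0,0,-0.9,0,0,0.9,0,0,0,-0.9,0,0,0.9,0,0,0,-0.5,0,0,0.9,0,0,0,0,0,0,0.9,0,0,0,0,0,0,0.9])

```text
time: 26.17
tcp_pos: [0.6436, -0.0934, 0.2406]
tool_rot: [[0.031, 1.0, 0.0], [1.0, -0.031, 0.0], [0.0, 0.0, -1.0]]
force: [-0.1, 0.2, 0.2]
width: 0.0768
```

Run:
```python
from h import *
s=env.state(); print(s["time"],s["tcp_pos"],s["force"])
im,d=env.snapshot("top"); im2,d2=env.snapshot("side")
P=allpts("top",d); N=P[np.hypot(P[:,0]-.53,P[:,1]-.25)<.22].copy(); N[:,2]-=.016
v,c=fit(DRILL,N,(582.7,266.6,-1.6),0.,(-77,90,-145,26)); print("drill",v,c)
cc,ss=np.cos(v[2]),np.sin(v[2]); q=(N[:,:2]*1000-v[:2]); l=np.c_[q@[cc,ss],q@[-ss,cc],N[:,2]*1000]
for nm,m in(("battery",(l[:,0]>-50)&(l[:,0]<30)&(l[:,1]<-115)&(l[:,1]>-141)),("ridge",(l[:,0]>-74)&(l[:,0]<4)&(abs(l[:,1])<5)),("gear",(l[:,0]>10)&(l[:,0]<56)&(abs(l[:,1])<18)),("trigger",(l[:,1]>-60)&(l[:,1]<-34)&(l[:,0]>-13)&(l[:,0]<10)&(l[:,2]>20)&(l[:,2]<45))):
    a=l[m]; print(nm,len(a),np.median(a[:,2]).round(1), np.percentile(a[:,0],[5,95]).round(1))
for cam in("top","side"):
    for o in env.spot_point("chisel_3",cam)[:1]: print(cam,o["location"],o["score"])
a=cv2.resize(im[130:280,150:270],(400,500)); b=cv2.resize(im2[200:350,260:440],(400,333)); b=cv2.copyMakeBorder(b,0,167,0,0,0)
cv2.imwrite("pics/e.png",np.hstack([a,b]))
```

```text
26.1667 [ 0.64357411 -0.09343257  0.24057078] [-0.09391857  0.16486084  0.15727874]
drill [583.69236131 275.13731261  -1.59117568] 5.100566890362245
battery 344 48.3 [-43.5  25.3]
ridge 124 48.3 [-67.1   0.3]
gear 267 48.6 [12.2 53.8]
trigger 94 35.4 [-11.8   3.5]
top [232.0, 147.6] 0.73
side [247.7, 279.1] 0.83
```

View pics/e.png

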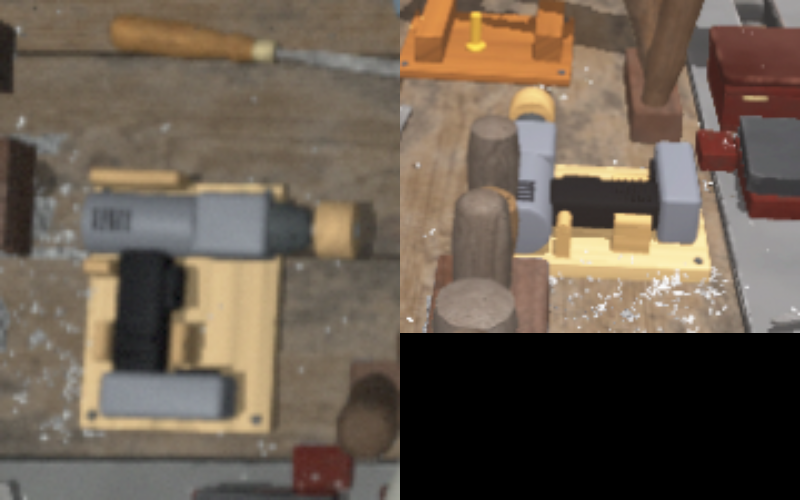

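The drill looks flat between the cheeks and the chisel is where it was. The fit's along-barrel position (275 mm) disagrees with the hand's (266 mm). That matters for both the seat and the trigger reading, so I'm checking the edges directly.

Run:
```python
from h import *
O=np.array([582.7,266.6]); x=np.array([-.029,-.9996]); y=np.array([.9996,-.029])
for cam in("top","side"):
    im,d=env.snapshot(cam); P=allpts(cam,d); q=P[:,:2]*1000-O; l=np.c_[q@x,q@y,P[:,2]*1000-16]
    def ext(nm,m): 
        a=l[m]; 
        if len(a)>5: print(cam,nm,len(a),"x",np.percentile(a[:,0],[2,98]).round(1),"y",np.percentile(a[:,1],[2,98]).round(1),"z",np.percentile(a[:,2],[50]).round(1))
    r=lambda x0,x1,y0,y1,z0,z1:(l[:,0]>x0)&(l[:,0]<x1)&(l[:,1]>y0)&(l[:,1]<y1)&(l[:,2]>z0)&(l[:,2]<z1)
    ext("battery top",r(-90,60,-160,-108,40,60)); ext("barrel ridge",r(-110,4,-12,12,41,60)); ext("gearbox top",r(5,80,-40,40,44,60))
    ext("handle",r(-75,10,-74,-66,20,60)); ext("trigger zone",r(-53,25,-60,-34,24,60)); ext("wheel",r(90,150,-30,30,15,60))
    for n in("body_grip","trigger_grip","drill","lock_button"):
        for o in env.spot_point(n,cam)[:1]: w=ray_z(cam,*o["location"],.040)[:2]*1000-O; print(cam,n,round(o["score"],2),(w@x).round(1),(w@y).round(1))
```

```text
top battery top 530 x [-53.6  34.3] y [-145.4 -112.9] z [47.7]
top barrel ridge 325 x [-77.4   2.7] y [-11.5  11.4] z [47.6]
top gearbox top 408 x [ 6.6 66.5] y [-21.1  23.1] z [48.2]
top handle 60 x [-52.1  -5.8] y [-73.8 -66.5] z [37.9]
top trigger zone 220 x [-50.9  -4.3] y [-59.6 -34.6] z [38.9]
top wheel 222 x [ 94.2 122.8] y [-19.  21.] z [42.]
top body_grip 0.96 36.4 -0.8
top trigger_grip 0.71 -26.2 -53.5
top drill 0.92 3.8 -3.3
top lock_button 0.74 -22.4 -49.4
side battery top 535 x [-53.4  31.7] y [-145.4 -112.8] z [47.8]
side barrel ridge 249 x [-77.2   2.5] y [-11.6   4.2] z [47.8]
side gearbox top 272 x [ 6.8 67.9] y [-23.6   8.8] z [48.4]
side handle 75 x [-52.6 -18.6] y [-73.2 -66.7] z [38.2]
side trigger zone 254 x [-51.4  -7.3] y [-59.6 -35.1] z [37.9]
side wheel 211 x [ 94.1 123.7] y [-20.2  19.8] z [39.7]
side body_grip 0.81 33.5 -0.7
side trigger_grip 0.7 -38.1 -51.2
side drill 0.74 -25.0 -2.4
side lock_button 0.82 -67.2 -49.9
```

All edges agree with the seat to about 1 mm: barrel end −77, battery −54 to 34, foot end −145. The trigger front is at −4 to −7 mm, where a released trigger would be at +4, so it is still locked. The 275 mm fit was a false minimum caused by the cheeks. I'm handing in.

```bash
python3 -c "
from cell import env
print(env.state()['time']); print(env.sign_off())"
```

```text
26.8667
the job is handed in; nothing more can be done
None
```

The drill is lying in the cradle, locked on, and the job was handed in at 26.9 s; no verdict came back. I squeezed the trigger, pressed the lock button onto the stud of the rest block and eased the trigger off. Then I retook the drill by the gearbox, carried it behind the tool handles and lowered it into the cradle.

**Rest block:** with no finger on it, the drill lay flat on the rails and the trigger front was still drawn in. I judged the lock from that and from the drill's height, since the joint values cannot be read directly.

**Cradle:** in both cameras the drill's edges match the seat to about 1–2 mm and it lies flat on the bed. The trigger front is at −4 to −7 mm, where a released trigger would be at +4, so it is still locked. The gripper was open, clear of everything, with no force on it.

**Chisel:** no movement to be seen. The network's chisel point shifted by only 1–3 pixels.

**Checks that disagreed:**
- One automatic fit put the drill about 8.5 mm along the barrel from the seat. The direct edge measurements in both cameras contradict it; its model left out the cradle cheeks.
- Some network point readings, mainly from the side camera, were also off, and I did not use them.

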